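# Jog the desktop router's spindle over the tool-setting puck

## Robot

A 7-joint arm with a two-finger parallel gripper is mounted at the origin on the work surface. World frame = base frame: x ahead of the robot, y to its left, z up, the work surface at z = 0. Lengths are in m, angles in rad, forces in N, time in s.
With the tool pointing down it reaches from about 0.35 to 0.9 m from the base axis. Payload 19.9 kg.
Tool frame: the origin (TCP) lies at the very end of the fingers, on their centre line; the grasp point (between the pads) lies 19 mm behind it; z points along the fingers, y is the line along which they close (so a half turn about z gives the same grasp; the last joint's range is limited). The gripper opens to 85 mm and grips with 20 to 120 N. Pads are 22 mm wide; open, the fingers measure 114 mm over their backs; the gripper's body (76 mm by 85 mm) begins 54 mm behind the grasp point. The pads swing forward as they close: fully open they stand 13 mm farther back than shut.
Start: joints at [-1.242, 0.417, -0.01, 1.614, 0.005, 1.111, -0.053], TCP at [0.226, 0.583, 0.231] pointing down, gripper open.
Joint ranges: [-2.81, 2.81], [-0.39, 2.02], [-1.27, 1.25], [0.06, 2.57], [-1.19, 4.33], [0.19, 2], [-2.82, 2.82]. Speed limits (rad/s): [1.89, 1.89, 2.39, 2.39, 3.01, 3.01, 3.01].

## Interface

Orientations are given as a unit quaternion [x, y, z, w].
In Python, from plant import arm gives the robot as it stands.
- The arm moves only by the tool drive_tool, never from a script. Its argument "deltas" is a list of rows, each a list of 3 entries, a list of its own where there are three numbers: the opening, from 0 (shut) to 1 (fully open), then the shift along the tool's x, y, z each as a share of 20 cm, from -1 to 1, then the turn, a rotation vector about the tool's x, y, z each as a share of 2 pi rad, from -1 to 1. In form: [[claw, [tx, ty, tz], [wx, wy, wz]], ...]. A call has 1 to 10 rows; each row is the pose to reach, as a shift and turn from the pose commanded when the call began, along the tool's axes at that moment, turning the shorter way round; what a row does not reach only later rows make up. A row lasts 1/10 s, in which the tool goes at most 50 mm and 8.59 degrees, less where a joint would pass 70% of its speed; a pose out of reach is approached as far as the arm can. A call with a number of a shift or a turn outside -1 to 1 is refused whole. A call with a gripper value outside its range is refused whole. The fingers move at their own pace and stop on an object; "grip_force" is the grip in N (left out, the last holds). Time passes only in rows, so rows that repeat a pose let the fingers close. It gives the time, the measured TCP pose, the force, the opening and the grip force at its end, in the units of the state.
- arm.sense(): the state, without advancing time (a new reading comes with each control period).
- arm.capture(name): name is "side" or "top" or "wrist"; returns the picture (400x640x3 uint8, red, green, blue); there is no depth.
- arm.camera_info(name): a dict with "intrinsics" (3x3 intrinsics, pixels), "D" ([k1, k2, p1, p2, k3] as OpenCV has them; the pictures are not rectified), "rvec" (rotation vector, rad) and "tvec" (3), from world to camera coordinates, as OpenCV has them; the wrist camera has in their place "tool_from_camera" (4x4, takes a point from camera to tool coordinates, whose origin is the TCP and whose axes are the flange's). Camera axes: x right, y down, z forward; pixel columns grow to the right and rows downward; lengths in m; the calibration is good to about 2 mm. A picture is of the moment at which its call begins: read the wrist's pose just before it. camera_info takes no time and is no camera call.
- arm.job_done(): hands the job in; it is judged then, once.
The state is a dict: "clock": time; "q": joint angles; "dq": joint speeds; "joint_torque": joint torques, N m; "eef_pos": TCP position; "orientation": TCP orientation; "force": force on the tool from outside, world axes, zero at the start; "wrist_torque": the same for the moment, N m; "grip_width": finger opening in m; "grip_force": force on a finger pad.
Only numpy, scipy, OpenCV 4.12 (cv2) and the standard library are available. Lean on these libraries where they do the work, as an engineer would, in place of code of your own. Each camera call takes 0.05 s, during which the arm holds its last target. There are 200 camera calls.

## Task

Get the desktop router ready for tool setting: with the joystick on the grey jog console, push the stick over to one side and hold it there so that the spindle carriage runs along its bridge until the cutter is over the middle of the round aluminium-and-blue tool-setting puck, then let the stick spring back to centre and leave it. Move the carriage only with the joystick, never by touching it, and do not press the red emergency stop or disturb the puck or the other things on the bench.

Things in the scene. Friction and masses are not known exactly. Their poses are not given: they have to be found in the camera images.
- console: Grey jog console screwed to the bench, 134 mm (its x) by 184 mm (its y), top 51 mm above the bench. Origin: centre of its underside, z up. Seen from the robot +y is its left, +x its far side. On it: the joystick at x +10, y +25 mm; the emergency stop at x -30, y -55 mm; three low keys along its near edge (x -45 mm), 57 mm above the bench.
- stick (a joint): Sideways tilt of the joystick, rad: 0 upright, positive leaning to console +y, negative to -y, end stops at +-0.35. It cannot tilt fore and aft. A spring centres it: about 8 N at the knob at full tilt, less in proportion; let go, it returns to within 0.03 of upright. Tilt to console +y drives the carriage to machine +y, tilt to -y to machine -y. It can be jogged either way as often as needed.
- stick_pivot (a point): Pivot of the joystick, 57 mm above the bench, at console x +10, y +25 mm.
- stick_knob (a point): Middle of the joystick's black knob, 100 mm above the pivot (157 mm above the bench when upright); shifts 34 mm sideways at full tilt. The knob is a tapered grip: 20 mm diameter at its foot (125 mm above the bench), widening to 31 mm near its top (185 mm), red dot on top. Below it a 10 mm steel shaft and a rubber boot.
- estop (a joint): Travel of the red emergency stop, m: 0 up, 0.006 fully pressed.
- estop_top (a point): Top centre of the red mushroom emergency stop (radius 18 mm, on a yellow collar of radius 26 mm), 73 mm above the bench.
- cnc: Desktop router with a fixed bridge, screwed to the bench: 340 mm (its x) by 400 mm (its y), about 280 mm high, plus a motor sticking out 46 mm at +y. Origin at the centre of its underside, z up. The carriage runs along its y. A plywood board, top 82 mm above the bench, lies on its bed.
- carriage: Black spindle carriage, 70 mm wide, up to 320 mm over the bench. Origin: tip of the 6 mm cutter, 118 mm above the bench; axes as cnc. Travels 135 mm either way from mid machine along its y, at machine x -45 mm. Speed grows with stick tilt: none below 0.09 rad, 10 mm/s at 0.2, 20 at 0.3, 24 at 0.35; let go, it runs on 3 to 8 mm. Light to push, but only the joystick may move it.
- puck_top (a point): Centre of the top face of the tool-setting puck: a disc of 40 mm diameter, 22 mm high, aluminium above a blue foot, standing on the plywood board below the cutter's path (machine x -45 mm), left or right of the cutter at the start; the cutter passes 14 mm above it.
- featherboard: black plastic featherboard with two small knobs, 170 x 80 x 32 mm high, lying flat; origin at its underside
- pushblock: orange push block with a black handle bow, 200 x 85 mm, about 100 mm high; origin at the centre of its underside
- brush: bench brush lying flat, about 200 mm long; origin at its underside
- wrench: steel open-end collet wrench lying flat, 150 mm long; origin at its underside
- tape: yellow tape measure, 66 x 34 x 60 mm high; origin at its underside
- glue: white glue bottle with an orange cap, 56 mm diameter, 170 mm high, standing; origin at its underside
- starknob: small black star knob left lying on the plywood stock, about 43 mm across, 22 mm high; origin at its underside

How it is judged:
On the way:
1. the joystick is pushed over to one side, past 0.12 rad, and held there for 0.6 s ((value of joint stick above 0.12 rad or value of joint stick below -0.12 rad)), for 0.6 s.
At the end, for the whole second after the job is handed in: The cutter stands still within 12 mm (seen from above) of the middle of the puck, the joystick has sprung back to within 0.06 rad of upright, the puck is within 8 mm of where it stood and the emergency stop is not pressed (horizontal distance between carriage and puck_top below 0.012 m and linear speed of carriage below 0.003 m/s and value of joint stick between -0.06 and 0.06 rad and value of joint estop below 0.003 m and distance of puck_top from where it was at the start of the episode below 0.008 m); the robot touches nothing.
It fails at once if the router's carriage is touched (over 0.3 N) (contact force between anything else and carriage above 0.3 N).
It fails at once if the emergency stop is pressed (over 3 mm) (value of joint estop above 0.003 m).
It fails at once if the puck is shifted by over 8 mm (distance of puck_top from where it was at the start of the episode above 0.008 m).
It fails at once if another thing on the bench is shifted by over 25 mm (distance of any of featherboard, pushblock, brush, wrench, tape, glue, starknob from where it was at the start of the episode above 0.025 m).
It also fails if it takes over 40 s, if anything falls off the work surface, if the arm or the gripper's body presses on something with over 40 N, if the wrist force passes 120 N, or if a joint passes its speed limit or range.

## Working session

There is one attempt and no reset: what is moved stays moved. The work goes in short steps, Python scripts to look and compute and a tool call to move; the robot and the scene stay as the last step left them, time stands still between calls to the robot, and variables do not carry over. Pictures are saved under pics/ and viewed, at most 10 in all, crops included, and the job is handed in when it is done.

Besides the shell and the picture viewer there is one more tool, called after "Call:" by a JSON object that holds its "fn" and its "kwargs". drive_tool: Moves the arm, as the interface text tells. Shift numbers are shares of 20 cm and turn numbers shares of 2 pi rad, none past 1 either way. Its arguments: {"type":"object","properties":{"deltas":{"type":"array","items":{"type":"array"}},"grip_force":{"type":"number"}},"required":["deltas"]}

```bash
ls; mkdir -p pics; python3 - <<'E'
from plant import arm
import cv2,json,numpy as np
for n in("top","side"):
    im=arm.capture(n); cv2.imwrite(f"pics/{n}0.png",im[:,:,::-1])
    print(n,{k:np.round(v,4).tolist() for k,v in arm.camera_info(n).items()})
s=arm.sense();print(s)
E
```

```text
pics
top {'intrinsics': [[486.7638, 0.0, 319.3816], [0.0, 486.7638, 198.3452], [0.0, 0.0, 1.0]], 'D': [-0.05, 0.0, 0.0, 0.0, 0.0], 'rvec': [2.1621, -2.2196, 0.0553], 'tvec': [-0.0143, 0.6065, 1.4149]}
side {'intrinsics': [[498.6284, 0.0, 331.263], [0.0, 498.6284, 200.0685], [0.0, 0.0, 1.0]], 'D': [0.003, 0.0, 0.0, 0.0, 0.0], 'rvec': [2.2785, -0.1501, 0.0887], 'tvec': [-0.6158, 0.1152, 1.6323]}
{'clock': 0.1, 'q': array([-1.24149567,  0.41789394, -0.01030156,  1.614111  ,  0.00472125,
        1.11071517, -0.05299339]), 'dq': array([-2.20416111e-03, -4.03887075e-04, -6.47589858e-05, -1.74415573e-03,
       -5.94583251e-05,  1.72708548e-04,  8.86177315e-04]), 'joint_torque': array([ 9.04654880e-04, -8.65808558e+01,  6.79339394e-01, -4.35634625e+01,
        1.89939584e-02,  4.92933745e-03, -2.41585917e-05]), 'eef_pos': array([0.22637659, 0.58222338, 0.23073679]), 'orientation': array([ 1.84328828e-01,  9.82864476e-01, -5.50012015e-04, -4.93802402e-05]), 'force': array([ 0.41807443, -0.02684094,  0.82714807]), 'wrist_torque': array([-0.0570127 , -0.00047297, -0.04035983]), 'grip_force': 0.0, 'grip_width': 0.0853931000223906}
```

View pics/top0.png

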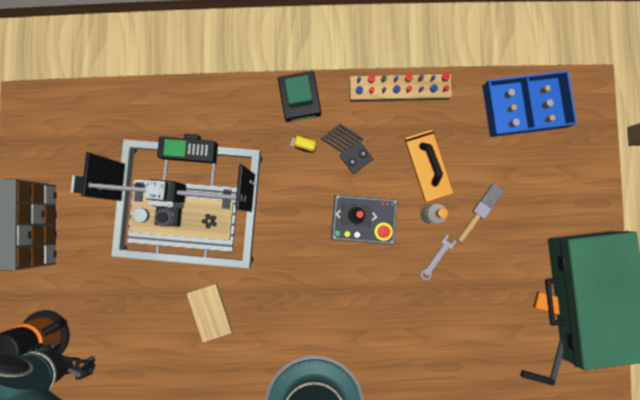

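View pics/side0.png

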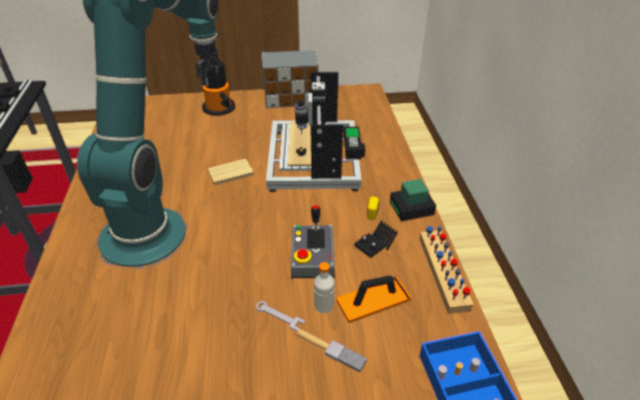

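The top view shows the router at left with the puck around (141,214) and the spindle around (167,215). The console is at (364,219), with the stick knob's red dot at (360,214) and the e-stop at (383,231). In the side view the stick knob is at (315,210). I'll enlarge the router and measure these points.

```bash
cat > h.py <<'E'
import numpy as np,cv2
from plant import arm
def ray(n,uv):
    c=arm.camera_info(n);R=cv2.Rodrigues(np.array(c["rvec"],float))[0];t=np.array(c["tvec"],float).ravel()
    p=cv2.undistortPoints(np.array([[uv]],float),np.array(c["intrinsics"]),np.array(c["D"]))[0,0]
    d=R.T@np.array([p[0],p[1],1]);return -R.T@t,d/np.linalg.norm(d)
def plane(n,uv,z):
    o,d=ray(n,uv);return o+d*(z-o[2])/d[2]
def tri(a,ua,b,ub):
    o,d=ray(a,ua);p,e=ray(b,ub);s=np.linalg.lstsq(np.c_[d,-e],p-o,rcond=None)[0]
    A=o+d*s[0];B=p+e*s[1];return (A+B)/2,np.linalg.norm(A-B)
def blobs(im,f,roi,amin=4):
    x0,y0,x1,y1=roi;h=cv2.cvtColor(im,cv2.COLOR_RGB2HSV)[y0:y1,x0:x1].astype(int)
    m=f(h[...,0],h[...,1],h[...,2]).astype(np.uint8)
    _,_,s,c=cv2.connectedComponentsWithStats(m)
    return [(s[i,4],c[i]+[x0,y0]) for i in range(1,len(s)) if s[i,4]>=amin]
red=lambda h,s,v:((h<6)|(h>174))&(s>150)&(v>90)
E
python3 - <<'E'
from h import *
t=cv2.imread("pics/top0.png");s=cv2.imread("pics/side0.png")
a=cv2.resize(t[125:275,65:265],None,fx=4,fy=4,interpolation=cv2.INTER_CUBIC)
cv2.imwrite("pics/ct.png",a)
a=cv2.resize(s[60:200,240:380],None,fx=4,fy=4,interpolation=cv2.INTER_CUBIC)
b=cv2.resize(t[185:255,320:405],None,fx=4,fy=4,interpolation=cv2.INTER_CUBIC)
o=np.zeros((560,780,3),np.uint8);o[:,:560]=a;cv2.imwrite("pics/cs.png",a);cv2.imwrite("pics/cc.png",b)
T=blobs(t[:,:,::-1].copy(),red,(325,190,405,250));S=blobs(s[:,:,::-1].copy(),red,(285,195,340,275))
print(T,S)
for i in T:
  for j in S: print(tri("top",i[1],"side",j[1]))
for n,uv,z in [("router nl",(113,256),.03),("nr",(250,267),.03),("fr",(260,150),.03),("fl",(124,140),.03),("con",(333,239),.051),("con",(394,243),.051),("con",(396,199),.051),("con",(335,196),.051)]:print(n,plane("top",uv,z).round(3))
E
```

```text
[(np.int32(43), array([359.41860465, 213.97674419])), (np.int32(87), array([383.44827586, 231.24137931]))] [(np.int32(15), array([315.        , 207.13333333])), (np.int32(66), array([302.04545455, 252.87878788]))]
(array([ 0.55263139, -0.13375836,  0.18114565]), np.float64(0.001464448131539546))
(array([ 0.5325812 , -0.14647922,  0.00314576]), np.float64(0.049115610345374205))
(array([ 0.52666673, -0.19030565,  0.23348394]), np.float64(0.03804198810849725))
(array([ 0.50446163, -0.20870784,  0.06990341]), np.float64(0.0015046361260359518))
router nl [0.452 0.579 0.03 ]
nr [0.411 0.176 0.03 ]
fr [0.752 0.14  0.03 ]
fl [0.794 0.545 0.03 ]
con [ 0.487 -0.066  0.051]
con [ 0.471 -0.24   0.051]
con [ 0.596 -0.25   0.051]
con [ 0.61  -0.075  0.051]
```

View pics/ct.png

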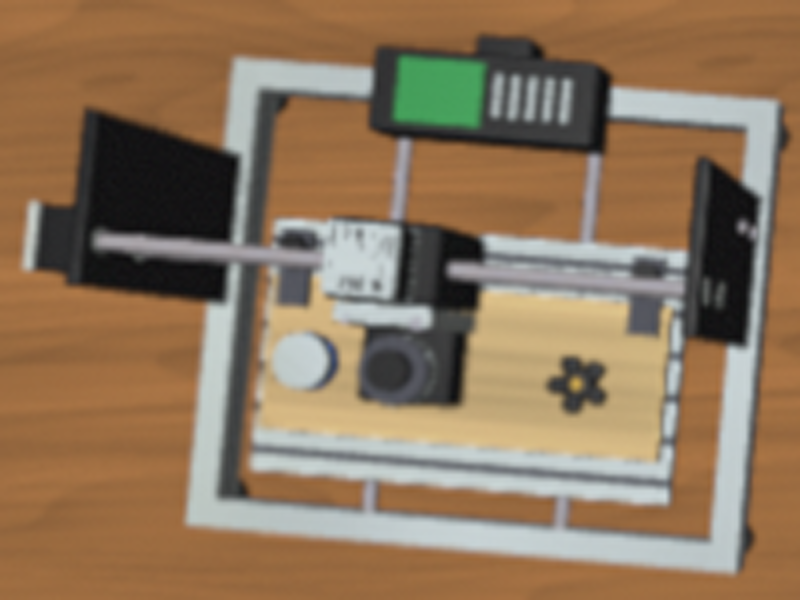

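View pics/cs.png

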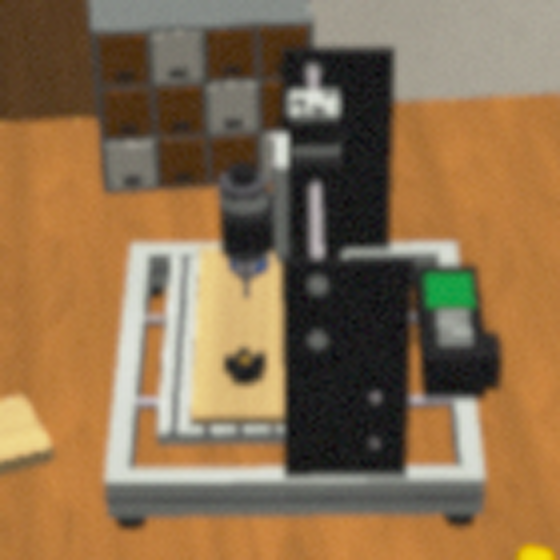

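The crops show the puck's top face at about (140.8,215.0) in the full top picture. The spindle motor cap is at (162.5,218) in top and (300.8,103) in side. The cutter tip is at (301.8,134) in side.

```bash
python3 - <<'E'
from h import *
ym=np.array([.1025,.9947,0])
p=plane("top",(140.75,215),.104);print("puck",p, "side-view blue", plane("side",(302,126.5),.09))
s,e=tri("top",(162.5,218),"side",(300.75,103));print("spindle cap",s,e)
t=plane("side",(301.75,134),.118);print("tip",t)
print("dy",(p-s)@ym,(p-t)@ym, "x err",(p-s)@[.9947,-.1025,0],(p-t)@[.9947,-.1025,0])
R=np.array([[-.932,.362,0],[.362,.932,0],[0,0,-1]]).T
P=arm.sense()["eef_pos"]
for w in ([.30,.30,.30],[.40,.08,.30],[.5526,-.1338,.26]): print(w, (R.T@(np.array(w)-P))/.2)
E
```

```text
puck [0.56778365 0.46725466 0.104     ] side-view blue [0.56636616 0.45369617 0.09      ]
spindle cap [0.55558198 0.35770644 0.25051512] 0.0021493135020738325
tip [0.55703851 0.35750771 0.118     ]
dy 0.11021828971744094 0.11026666914389716 x err 0.0009083094513207394 -0.0005608727908535397
[0.3, 0.3, 0.3] [-0.85390941 -1.18190259 -0.34631603]
[0.4, 0.08, 0.3] [-1.71810941 -2.02610259 -0.34631603]
[0.5526, -0.1338, 0.26] [-2.81620341 -2.74620459 -0.14631603]
```

Call:
{"fn": "drive_tool", "kwargs": {"deltas": [[0.7, [-0.1, -0.2, -0.2], [0, 0, -0.02]], [0.7, [-0.25, -0.4, -0.35], [0, 0, -0.044]], [0.7, [-0.4, -0.6, -0.35], [0, 0, -0.044]], [0.7, [-0.55, -0.8, -0.35], [0, 0, -0.044]], [0.7, [-0.7, -1, -0.35], [0, 0, -0.044]], [0.7, [-0.7, -1, -0.35], [0, 0, -0.044]], [0.7, [-0.7, -1, -0.35], [0, 0, -0.044]]]}}

```text
clock: 0.8
eef_pos: [0.2853, 0.3434, 0.3016]
orientation: [0.049, 0.999, 0.0, 0.0]
force: [-0.3, 0.9, -0.1]
grip_width: 0.0594
grip_force: 0.0
```

Call:
{"fn": "drive_tool", "kwargs": {"deltas": [[0.7, [-0.13, -0.2, 0], [0, 0, 0]], [0.7, [-0.26, -0.4, 0], [0, 0, 0]], [0.7, [-0.39, -0.6, 0], [0, 0, 0]], [0.7, [-0.52, -0.8, 0], [0, 0, 0]], [0.7, [-0.65, -1, 0], [0, 0, 0]], [0.7, [-0.65, -1, 0], [0, 0, 0]], [0.7, [-0.65, -1, 0], [0, 0, 0]]]}}

```text
clock: 1.5
eef_pos: [0.3954, 0.1344, 0.3012]
orientation: [0.047, 0.999, -0.0, -0.0]
force: [-0.4, 0.8, 0.4]
grip_width: 0.0602
grip_force: 0.0
```

Call:
{"fn": "drive_tool", "kwargs": {"deltas": [[0.7, [-0.14, -0.2, 0], [0, 0, 0]], [0.7, [-0.28, -0.4, 0], [0, 0, 0]], [0.7, [-0.42, -0.6, 0], [0, 0, 0]], [0.7, [-0.56, -0.8, 0], [0, 0, 0]], [0.7, [-0.7, -1, 0], [0, 0, 0]], [0.7, [-0.7, -1, 0], [0, 0, 0]], [0.7, [-0.7, -1, 0], [0, 0, 0]]]}}

```text
clock: 2.2
eef_pos: [0.5161, -0.0772, 0.3006]
orientation: [0.047, 0.999, -0.0, -0.001]
force: [-0.9, 1.0, -0.2]
grip_width: 0.0599
grip_force: 0.0
```

```bash
python3 - <<'E'
from h import *
s=arm.sense();print(s["eef_pos"],s["orientation"])
im=arm.capture("wrist");cv2.imwrite("pics/w1.png",im[:,:,::-1])
c=arm.camera_info("wrist");T=np.array(c["tool_from_camera"]);print(T.round(3))
from scipy.spatial.transform import Rotation as Ro
R=Ro.from_quat(s["orientation"]).as_matrix();o=s["eef_pos"]+R@T[:3,3]
for a,uv in blobs(im,red,(0,0,640,400),60):
    p=cv2.undistortPoints(np.array([[uv]]),np.array(c["intrinsics"]),np.array(c["D"]))[0,0]
    d=R@T[:3,:3]@[p[0],p[1],1]
    for z in(.185,.073):
        P=o+d*(z-o[2])/d[2];print(a,uv,z,P, "shift",R.T@(P-s["eef_pos"])/.2)
E
```

```text
[ 0.51608377 -0.07717206  0.30057974] [ 4.68163785e-02  9.98903200e-01 -3.56722179e-04 -7.04596614e-04]
[[-0.001 -0.965 -0.264  0.065]
 [ 1.    -0.001 -0.    -0.001]
 [-0.    -0.264  0.965 -0.142]
 [ 0.     0.     0.     1.   ]]
557 [221.13105925 173.08797127] 0.185 [ 0.48920349 -0.16731579  0.185     ] shift [ 0.09086201 -0.46086332  0.57838313]
557 [221.13105925 173.08797127] 0.073 [ 0.50568815 -0.20892826  0.073     ] shift [-0.0114297  -0.65986854  1.13839821]
222 [269.08558559 238.74774775] 0.185 [ 0.55437374 -0.13409561  0.185     ] shift [-0.21802505 -0.26501384  0.57780615]
222 [269.08558559 238.74774775] 0.073 [ 0.59916535 -0.16127877  0.073     ] shift [-0.45448302 -0.37895109  1.13757061]
```

View pics/w1.png

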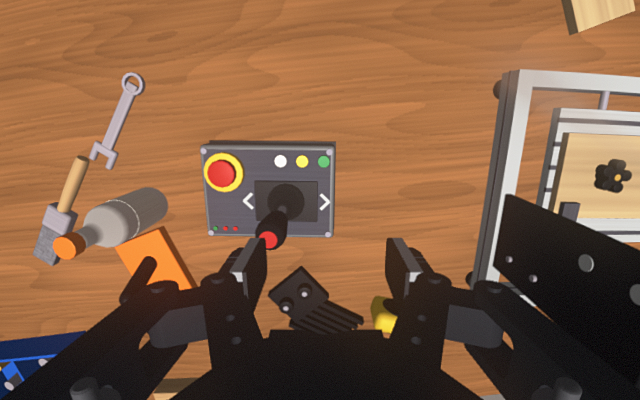

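The wrist view shows the red dot at (269,239) and the e-stop at (221,173). This agrees with the two-view position of about (0.553,-0.134). Next I move over the knob and straddle it.

Call:
{"fn": "drive_tool", "kwargs": {"deltas": [[0.7, [-0.1, -0.13, 0], [0, 0, 0]], [0.7, [-0.215, -0.265, 0], [0, 0, 0]], [0.7, [-0.215, -0.265, 0.1], [0, 0, 0]], [0.7, [-0.215, -0.265, 0.25], [0, 0, 0]], [0.7, [-0.215, -0.265, 0.4], [0, 0, 0]], [0.7, [-0.215, -0.265, 0.55], [0, 0, 0]], [0.7, [-0.215, -0.265, 0.7], [0, 0, 0]], [0.7, [-0.215, -0.265, 0.8], [0, 0, 0]], [0.7, [-0.215, -0.265, 0.8], [0, 0, 0]]]}}

```text
clock: 3.15
eef_pos: [0.5523, -0.1323, 0.139]
orientation: [0.046, 0.999, 0.001, -0.002]
force: [0.4, -0.4, -0.8]
grip_width: 0.0597
grip_force: 0.0
```

Call:
{"fn": "drive_tool", "kwargs": {"deltas": [[0.7, [0, 0.05, 0], [0, 0, 0]], [0.7, [0, 0.1, 0], [0, 0, 0]], [0.7, [0, 0.14, 0], [0, 0, 0]], [0.7, [0, 0.18, 0], [0, 0, 0]], [0.7, [0, 0.21, 0], [0, 0, 0]], [0.7, [0, 0.21, 0], [0, 0, 0]], [0.7, [0, 0.21, 0], [0, 0, 0]], [0.7, [0, 0.21, 0], [0, 0, 0]], [0.7, [0, 0.21, 0], [0, 0, 0]], [0.7, [0, 0.21, 0], [0, 0, 0]]]}}

```text
clock: 4.15
eef_pos: [0.558, -0.0936, 0.142]
orientation: [0.047, 0.999, -0.001, 0.001]
force: [2.0, -6.9, 1.0]
grip_width: 0.0598
grip_force: 3.3
```

```bash
cat > car.py <<'E'
from h import *
import os
ym=np.array([.1025,.9947,0])
s=arm.sense();im=arm.capture("top")
n=f"pics/t{s['clock']:.2f}.png";cv2.imwrite(n,im[:,:,::-1])
# track spindle by shift of a patch of the first picture (carriage, top view)
t0=cv2.imread("pics/top0.png")[:,:,::-1];x0,y0,x1,y1=156,207,180,226
r=cv2.matchTemplate(np.ascontiguousarray(im[195:240,110:200]),np.ascontiguousarray(t0[y0:y1,x0:x1]),cv2.TM_CCOEFF_NORMED)
_,v,_,l=cv2.minMaxLoc(r);i=r[l[1],max(l[0]-1,0):l[0]+2]
sub=(i[0]-i[2])/(2*(i[0]-2*i[1]+i[2])) if len(i)==3 else 0
d=np.array([l[0]+sub+110-x0,l[1]+195-y0])
mv=(plane("top",np.array([162.5,218])+d,.25)-plane("top",(162.5,218),.25))@ym
print("t",s["clock"],"eef",s["eef_pos"].round(4),"F",s["force"].round(1),"score",v,"shift px",d,"moved m",mv)
im=arm.capture("side");cv2.imwrite(n.replace("/t","/s"),im[:,:,::-1])
for a,c in blobs(im,red,(285,190,380,235),8):
    print("dot side",a,c,plane("side",c,.181))
E
python3 car.py
```

```text
t 4.15 eef [ 0.558  -0.0936  0.142 ] F [ 2.  -6.9  1. ] score 0.9363024234771729 shift px [-4.27084351  0.        ] moved m 0.010667233417107415
```

Call:
{"fn": "drive_tool", "kwargs": {"deltas": [[0.7, [0, 0, 0], [0, 0, 0]], [0.7, [0, 0, 0], [0, 0, 0]], [0.7, [0, 0, 0], [0, 0, 0]], [0.7, [0, 0, 0], [0, 0, 0]], [0.7, [0, 0, 0], [0, 0, 0]], [0.7, [0, 0, 0], [0, 0, 0]], [0.7, [0, 0, 0], [0, 0, 0]], [0.7, [0, 0, 0], [0, 0, 0]], [0.7, [0, 0, 0], [0, 0, 0]], [0.7, [0, 0, 0], [0, 0, 0]]]}}

```text
clock: 5.25
eef_pos: [0.558, -0.0936, 0.142]
orientation: [0.047, 0.999, -0.0, 0.001]
force: [2.6, -6.0, 1.7]
grip_width: 0.0599
grip_force: 3.2
```

Call:
{"fn": "drive_tool", "kwargs": {"deltas": [[0.7, [0, 0, 0], [0, 0, 0]], [0.7, [0, 0, 0], [0, 0, 0]], [0.7, [0, 0, 0], [0, 0, 0]], [0.7, [0, 0, 0], [0, 0, 0]], [0.7, [0, 0, 0], [0, 0, 0]], [0.7, [0, 0, 0], [0, 0, 0]], [0.7, [0, 0, 0], [0, 0, 0]], [0.7, [0, 0, 0], [0, 0, 0]], [0.7, [0, 0, 0], [0, 0, 0]], [0.7, [0, 0, 0], [0, 0, 0]]]}}

```text
clock: 6.25
eef_pos: [0.558, -0.0936, 0.142]
orientation: [0.047, 0.999, -0.0, 0.001]
force: [2.1, -6.2, 1.7]
grip_width: 0.0604
grip_force: 3.2
```

```bash
python3 car.py
```

```text
t 6.25 eef [ 0.558  -0.0936  0.142 ] F [ 2.1 -6.2  1.7] score 0.9001202583312988 shift px [-17.92546082  -2.        ] moved m 0.04531599430100259
```

Call:
{"fn": "drive_tool", "kwargs": {"deltas": [[0.7, [0, 0, 0], [0, 0, 0]], [0.7, [0, 0, 0], [0, 0, 0]], [0.7, [0, 0, 0], [0, 0, 0]], [0.7, [0, 0, 0], [0, 0, 0]], [0.7, [0, 0, 0], [0, 0, 0]], [0.7, [0, 0, 0], [0, 0, 0]], [0.7, [0, 0, 0], [0, 0, 0]], [0.7, [0, 0, 0], [0, 0, 0]], [0.7, [0, 0, 0], [0, 0, 0]], [0.7, [0, 0, 0], [0, 0, 0]]]}}

```text
clock: 7.35
eef_pos: [0.558, -0.0936, 0.142]
orientation: [0.047, 0.999, -0.0, 0.001]
force: [2.7, -7.3, 0.7]
grip_width: 0.06
grip_force: 3.1
```

Call:
{"fn": "drive_tool", "kwargs": {"deltas": [[0.7, [0, 0, 0], [0, 0, 0]], [0.7, [0, 0, 0], [0, 0, 0]], [0.7, [0, 0, 0], [0, 0, 0]], [0.7, [0, 0, 0], [0, 0, 0]], [0.7, [0, 0, 0], [0, 0, 0]], [0.7, [0, 0, 0], [0, 0, 0]], [0.7, [0, 0, 0], [0, 0, 0]], [0.7, [0, 0, 0], [0, 0, 0]], [0.7, [0, 0, 0], [0, 0, 0]], [0.7, [0, 0, 0], [0, 0, 0]]]}}

```text
clock: 8.35
eef_pos: [0.558, -0.0935, 0.142]
orientation: [0.047, 0.999, -0.0, 0.001]
force: [1.8, -6.6, 1.7]
grip_width: 0.0598
grip_force: 3.1
```

```bash
python3 car.py
```

```text
t 8.35 eef [ 0.558  -0.0935  0.142 ] F [ 1.8 -6.6  1.7] score 0.8806744813919067 shift px [-31.85892487  -3.        ] moved m 0.08056238672930123
```

Call:
{"fn": "drive_tool", "kwargs": {"deltas": [[0.7, [0, 0, 0], [0, 0, 0]], [0.7, [0, 0, 0], [0, 0, 0]], [0.7, [0, 0, 0], [0, 0, 0]], [0.7, [0, 0, 0], [0, 0, 0]], [0.7, [0, 0, 0], [0, 0, 0]], [0.7, [0, 0, 0], [0, 0, 0]], [0.7, [0, 0, 0], [0, 0, 0]], [0.7, [0, 0, 0], [0, 0, 0]], [0.7, [0, 0, 0], [0, 0, 0]], [0.7, [0, 0, 0], [0, 0, 0]]]}}

```text
clock: 9.45
eef_pos: [0.558, -0.0935, 0.142]
orientation: [0.047, 0.999, -0.0, 0.001]
force: [2.3, -6.7, 1.4]
grip_width: 0.0599
grip_force: 3.1
```

Call:
{"fn": "drive_tool", "kwargs": {"deltas": [[0.7, [0, 0, 0], [0, 0, 0]], [0.7, [0, 0, 0], [0, 0, 0]], [0.7, [0, -0.11, 0], [0, 0, 0]], [0.7, [0, -0.2, 0], [0, 0, 0]], [0.7, [0, -0.2, 0], [0, 0, 0]], [0.7, [0, -0.2, 0], [0, 0, 0]], [0.7, [0, -0.2, 0], [0, 0, 0]], [0.7, [0, -0.2, 0], [0, 0, 0]], [0.7, [0, -0.2, 0], [0, 0, 0]], [0.7, [0, -0.2, 0], [0, 0, 0]]]}}

```text
clock: 10.45
eef_pos: [0.5537, -0.1328, 0.1413]
orientation: [0.047, 0.999, 0.0, -0.0]
force: [-0.0, -0.4, 0.4]
grip_width: 0.0595
grip_force: 0.0
```

```bash
python3 car.py; python3 - <<'E'
import cv2,glob
f=sorted(glob.glob("pics/t1*.png"))[-1];t=cv2.imread(f);s=cv2.imread(f.replace("/t","/s"))
a=cv2.resize(t[190:245,110:210],None,fx=7,fy=7,interpolation=cv2.INTER_CUBIC)
b=cv2.resize(s[85:160,270:350],None,fx=7,fy=7,interpolation=cv2.INTER_CUBIC)
cv2.imwrite("pics/e1.png",a);cv2.imwrite("pics/e2.png",b)
E
```

```text
t 10.45 eef [ 0.5537 -0.1328  0.1413] F [-0.  -0.4  0.4] score 0.863324761390686 shift px [-41.37172699  -3.        ] moved m 0.1045418053073153
```

View pics/e1.png

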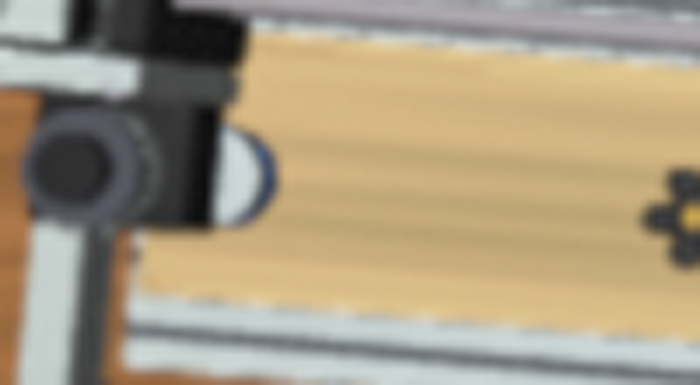

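View pics/e2.png

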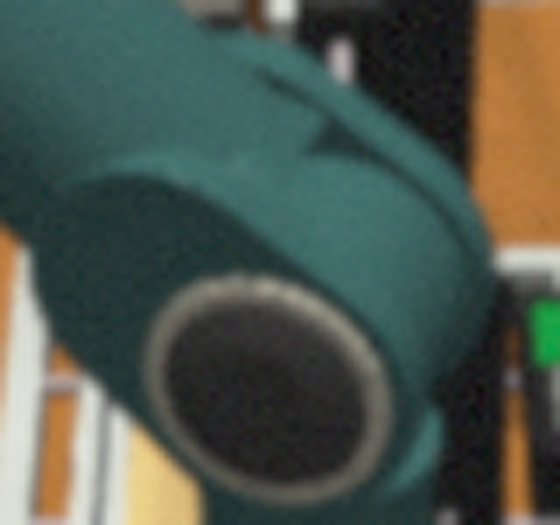

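The top crop shows the spindle cap at full-picture (120.3,214), which is about 42.7 px of travel or roughly 105–108 mm against the 110 mm needed. The arm blocks the side view. I'll back straight up, then move towards the base and check again.

Call:
{"fn": "drive_tool", "kwargs": {"deltas": [[0.7, [0, 0, -0.15], [0, 0, 0]], [0.7, [0, 0, -0.35], [0, 0, 0]], [0.7, [0, 0, -0.6], [0, 0, 0]], [0.7, [0, 0, -0.8], [0, 0, 0]], [0.7, [0.2, 0, -0.8], [0, 0, 0]], [0.7, [0.4, 0, -0.8], [0, 0, 0]], [0.7, [0.6, 0, -0.8], [0, 0, 0]], [0.7, [0.8, 0, -0.8], [0, 0, 0]], [0.7, [0.8, 0, -0.8], [0, 0, 0]], [0.7, [0.8, 0, -0.8], [0, 0, 0]]]}}

```text
clock: 11.55
eef_pos: [0.3942, -0.1179, 0.3019]
orientation: [0.047, 0.999, 0.001, 0.001]
force: [0.1, 0.3, 0.5]
grip_width: 0.0595
grip_force: 0.0
```

```bash
python3 car.py; python3 - <<'E'
import cv2,glob
f=sorted(glob.glob("pics/s1*.png"))[-1];s=cv2.imread(f)
b=cv2.resize(s[60:170,260:360],None,fx=5,fy=5,interpolation=cv2.INTER_CUBIC)
t=cv2.imread(f.replace("/s","/t"))
a=cv2.resize(t[190:260,320:405],None,fx=3,fy=3)
b=cv2.copyMakeBorder(b,0,0,0,260,cv2.BORDER_CONSTANT);b[:210,502:757]=a
cv2.imwrite("pics/e3.png",b)
E
```

```text
t 11.55 eef [ 0.3942 -0.1179  0.3019] F [0.1 0.3 0.5] score 0.863806962966919 shift px [-41.37287903  -3.        ] moved m 0.10454471324139937
dot side 18 [315.5        206.66666667] [ 0.55362424 -0.13166492  0.181     ]
```

View pics/e3.png

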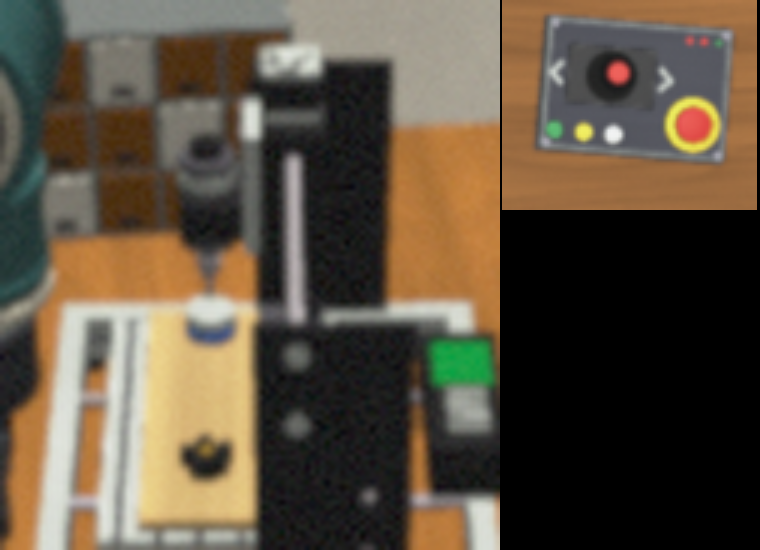

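The side view shows the cutter standing over the puck: cap at about (301.2,89.5), puck top face at about (301.9,121), cutter fading out at about (301.8,118). The stick is upright and the e-stop is clear. I'll check these numerically.

```bash
python3 - <<'E'
from h import *
ym=np.array([.1025,.9947,0]);p=plane("top",(140.75,215),.104)
c=arm.camera_info("side")
for z in(.104,.118):
    q=p.copy();q[2]=z;print("puck axis in side at z",z,cv2.projectPoints(q,c["rvec"],c["tvec"],np.array(c["intrinsics"]),np.array(c["D"]))[0].ravel())
s,e=tri("top",(120.3,214),"side",(301.2,89.5));print(s,e,(p-s)@ym)
print("puck from side",plane("side",(301.9,120.8),.104),p,"tip",plane("side",(301.8,118),.118))
t0=cv2.imread("pics/top0.png");import glob
t1=cv2.imread(sorted(glob.glob("pics/t1*.png"))[-1])
# dark motor cap centroid in both pictures
for im,(x0,y0,x1,y1) in((t0,(154,207,175,228)),(t1,(112,204,132,225))):
    g=cv2.resize(cv2.GaussianBlur(im[y0:y1,x0:x1],(3,3),0),None,fx=8,fy=8,interpolation=cv2.INTER_CUBIC)
    h=cv2.cvtColor(g,cv2.COLOR_BGR2GRAY);k=cv2.HoughCircles(h,cv2.HOUGH_GRADIENT,1,200,param1=60,param2=8,minRadius=40,maxRadius=85)
    print(k[0,0]/8+[x0,y0,0])
E
```

```text
puck axis in side at z 0.104 [301.95117418 121.62893584]
puck axis in side at z 0.118 [301.86613274 118.57986618]
[0.56770641 0.46569941 0.24611386] 0.0010048052043579178 0.0015549264019317748
puck from side [0.56816016 0.47343048 0.104     ] [0.56778365 0.46725466 0.104     ] tip [0.5679295  0.47160298 0.118     ]Traceback (most recent call last):
  File "<stdin>", line 14, in <module>
TypeError: 'NoneType' object is not subscriptable
```

The cutter is within about 2–5 mm of the puck centre by three estimates. The stick is upright and the arm is clear, so I'm handing in.

```bash
python3 -c "
from plant import arm
print(arm.job_done())"
```

```text
the job is handed in; nothing more can be done
None
```

I jogged the carriage about 108 mm to the left with the joystick only, so the cutter now stands about 2–5 mm from the puck's centre by my camera measurements; the stick is back upright, the arm is clear, and the job is handed in (no verdict was returned).

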